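# Seat the drawn-out sled of a transport shelf and shut its latch

### The arm

A 6-joint arm with a two-finger parallel gripper is mounted at the origin on the work surface. World frame = base frame: x ahead of the robot, y to its left, z up, the work surface at z = 0. Lengths are in mm, angles in degrees, forces in N, time in s.
With the tool pointing down it reaches from about 350 to 850 mm from the base axis. Payload 8.1 kg.
Tool frame: the origin (TCP) lies midway between the tips of the shut fingers; the grasp point (between the pads) lies 19 mm behind it; z points along the fingers, y is the line along which they close (so a half turn about z gives the same grasp; the last joint's range is limited). The gripper opens to 85 mm and grips with 20 to 120 N. Pads are 22 mm wide; open, the fingers measure 114 mm over their backs; the gripper's body (76 mm by 85 mm) begins 54 mm behind the grasp point. The pads swing forward as they close: fully open they stand 13 mm farther back than shut.
Start: joints at [-73.075, 7.471, 85.268, -0, 87.261, -4.893], TCP at [223.018, -557.017, 231.292] pointing down, gripper open.
Joint ranges: [-169.43, 169.43], [-51.17, 129.36], [1.28, 143.12], [-76.62, 256.62], [0, 156.53], [-152.29, 152.29]. Speed limits (degrees/s): [136.94, 136.94, 159.86, 180, 180, 180].

### API

Orientations are given as [roll, pitch, yaw] about the fixed x, y, z axes, in that order (R = Rz(yaw) Ry(pitch) Rx(roll)).
In Python, from bench import r gives the robot as it stands. The module is installed in compiled form; this text tells all that it offers.
- The arm moves only by the tool jog_arm, never from a script. Its argument "rows" is a list of rows, each a list of 2 entries, a list of its own where there are three numbers: the shift along the tool's x, y, z in mm, then the turn, a rotation vector about the tool's x, y, z in rad. A call has 1 to 10 rows; each row is the pose to reach, as a shift and turn from the pose commanded when the call began, along the tool's axes at that moment; what a row does not reach only later rows make up. A row lasts 1/10 s, in which the tool goes at most 50 mm and 8.59 degrees, less where a joint would pass 70% of its speed; a pose out of reach is approached as far as the arm can. A call with a gripper value outside its range is refused whole. "grip" is the finger opening in mm, from 0 to 85.4, set as the call begins (left out, the last holds). The fingers move at their own pace and stop on an object; "force" is the grip in N (left out, the last holds). Time passes only in rows, so rows that repeat a pose let the fingers close. It gives the time, the measured TCP pose, the force, the opening and the grip force at its end, in the units of the state.
- r.sense(): the state, without advancing time (a new reading comes with each control period).
- r.snapshot(name): name is "scene" or "top" or "wrist"; returns (picture, depth): 420x560x3 uint8, blue, green, red; 420x560 float32, mm along the optical axis (not along the pixel's ray), 0 where there is no reading.
- r.camera_params(name): a dict with "fx", "fy", "cx", "cy" (pixels), "pose" (4x4, takes a point from camera to world coordinates); the wrist camera has in their place "tool_from_camera" (4x4, takes a point from camera to tool coordinates, whose origin is the TCP and whose axes are the flange's). Camera axes: x right, y down, z forward; pixel columns grow to the right and rows downward; lengths in mm; the calibration is good to about 2 mm. A picture is of the moment at which its call begins: read the wrist's pose just before it. camera_params takes no time and is no camera call.
- r.hand_in(): hands the job in; it is judged then, once.
The state is a dict: "time": time; "joint_pos": joint angles; "qd": joint speeds; "joint_efforts": joint torques, N m; "tool_pos": TCP position; "tcp_rot": TCP orientation; "ft_force": force on the tool from outside, world axes, zero at the start; "wrist_torque": the same for the moment, N m; "finger_gap": finger opening in mm; "grip_force": force on a finger pad.
Only numpy, scipy, OpenCV 4.12 (cv2) and the standard library are available. Lean on these libraries where they do the work, as an engineer would, in place of code of your own. Each camera call takes 0.05 s, during which the arm holds its last target. There are 200 camera calls.

### The job

One sled of the low equipment shelf has been left partly drawn out with its red latch lever swung open. With your fingertips on the bare part of its face, push it gently fully home, flush with its neighbours, with the lever still open; then push the lever shut against the face. Only push - never lift the sled or draw it out - keep off the optical ports in the middle of the face, and leave everything else on the bench where it is.

Things in the scene. Friction and masses are not known exactly. Their poses are not given: they have to be found in the camera images.
- shelf: low grey equipment shelf, fixed on the bench: 440 mm wide (483 over its ears), 300 deep, lid 53 mm above the bench; three side-by-side bays 135 mm apart, a plug-in sled in each, two of them home with levers shut. Origin: middle of its front plane, on the bench. x points from the front straight into the bays (the way a sled is pushed in), y to the left along the front, z up
- sled: the drawn-out sled, in any of the bays: loose metal box 130 wide (y), 270 long (x), 36 high, about 0.75 kg, sliding with friction on the bay floor 13 mm above the bench, 1 mm play each side; axes as the shelf's. Origin: middle of its grey face's lower edge, in the face. Home, at a solid stop, its face lies in the shelf's front plane (x = 0 in the shelf's frame); at first 40 to 72 mm out (x negative)
- push_panel (a point): middle of the bare part of the drawn-out sled's face, on the face, 36 mm to the left (+y) of its middle and 31 mm above the bench; the bare part reaches from 8 to 64 mm left of the face's middle over the whole height of the face (13 to 49 mm above the bench)
- ports: the blue optical ports with white caps in the middle of the drawn-out sled's face, from 7 mm left to 7 mm right of its middle, standing 11 mm out from the face; they move with the sled, and this frame is the same as the sled's
- latch (a joint): angle of the red latch lever of the drawn-out sled: 0 = shut, lying along the face; about 0.8 to 1.1 rad (swung out towards the robot) at first, 1.2 at most. It stays where it is left and takes about 1 N at the tip to move; it swings about an upright pin at the right-hand (-y) end of the face
- latch_hinge (a point): the lever's pin, 59 mm right (-y) of the face's middle, 5.5 mm in front of the face, 29 mm above the bench
- latch_tip (a point): end of the red lever, 40 mm from the pin; the lever is 16 mm high (21 to 37 mm above the bench) and 6 mm thick. When shut it points left along the face, its outside 8.5 mm in front of the face
- cleaner_pen: white and orange fibre-cleaning pen lying on the bench, 130 x 20 mm, 18 mm high; origin under its middle
- power_meter: yellow handheld optical power meter lying face up, 125 x 70 mm, 30 mm high; origin under its middle
- optic_blue: small metal pluggable optic with a blue end, lying flat, 58 x 14 mm, 10 mm high; origin under its middle
- optic_black: small metal pluggable optic with a black end, lying flat, 58 x 14 mm, 10 mm high; origin under its middle
- wipes_tub: round tub of wipes with a blue cap, 80 mm across, 105 mm high; origin under its middle
- mug: white mug, 80 mm across, 95 mm high; origin under its middle
- screwdriver: screwdriver with a red handle, lying on the bench, about 200 mm long, under 35 mm high; origin under its middle

How it is judged:
By the outcome, as a careful person would: the job done as asked, in the order asked, and still so for the second after the job is handed in, with the robot touching nothing.
It also fails if it takes over 45 s, if anything falls off the work surface, if the arm or the gripper's body presses on something with over 40 N, if the wrist force passes 120 N, or if a joint passes its speed limit or range.

## Working session

There is one attempt and no reset: what is moved stays moved. The work goes in short steps, Python scripts to look and compute and a tool call to move; the robot and the scene stay as the last step left them, time stands still between calls to the robot, and variables do not carry over. Pictures are saved under pics/ and viewed, at most 10 in all, crops included, and the job is handed in when it is done.

Besides the shell and the picture viewer there is one more tool, called after ">>>" by a JSON object that holds its "api" and its "payload". jog_arm: Moves the arm, as the interface text tells. Its arguments: {"type":"object","properties":{"rows":{"type":"array"},"grip":{"type":"number"},"force":{"type":"number"}},"required":["rows"]}

```bash
mkdir -p pics
python3 - <<'E'
from bench import r
import cv2,numpy as np
s=r.sense();print(s)
for n in("scene","top"):
    p,d=r.snapshot(n);cv2.imwrite(f"pics/{n}0.png",p);np.save(f"{n}0.npy",d)
    c=r.camera_params(n);print(n,c)
print(r.camera_params("wrist"))
E
```

```text
{'time': 0.0, 'joint_pos': array([-7.30740260e+01,  7.51632141e+00,  8.53312875e+01,  1.52380894e-03,
        8.72613164e+01, -4.89074063e+00]), 'qd': array([-0.03131435,  0.01335233, -0.01514263,  0.03378701,  0.0186419 ,
        0.06349712]), 'joint_efforts': array([-8.16123211e-04, -5.69395566e+01, -5.00554097e+01, -4.14234119e-04,
        1.42987934e-02,  1.15494583e-05]), 'tool_pos': array([ 222.87065007, -556.46374106,  230.21254075]), 'tcp_rot': array([-1.79891601e+02, -1.08029050e-02,  2.18166301e+01]), 'ft_force': array([-0.8251317 ,  0.44651764,  0.04034863]), 'wrist_torque': array([0.02197804, 0.02285634, 0.02046511]), 'grip_force': 0.0, 'finger_gap': 85.61860373432144}
scene {'fx': 488.3323558882929, 'fy': 488.3323558882929, 'cx': 283.71262630210276, 'cy': 205.79938791378441, 'pose': array([[ 7.83871984e-01,  4.59160718e-01, -4.17990607e-01,
         1.13075693e+03],
       [ 6.20872637e-01, -5.71083852e-01,  5.37010617e-01,
        -6.55269104e+02],
       [ 7.86649487e-03, -6.80466508e-01, -7.32736958e-01,
         9.60253367e+02],
       [ 0.00000000e+00,  0.00000000e+
[... 267 characters left out ...]
-01, -2.27611957e-02,  3.83099156e-03,
         5.56615317e-02],
       [-2.38069363e-03, -6.34067068e-02, -9.97984931e-01,
         9.85695037e+02],
       [ 0.00000000e+00,  0.00000000e+00,  0.00000000e+00,
         1.00000000e+00]])}
{'fx': 336.8490440234884, 'fy': 336.8490440234884, 'cx': 280.0043158339631, 'cy': 203.53910052939824, 'tool_from_camera': array([[-5.25452392e-04, -9.63509246e-01, -2.67674535e-01,
         6.80895204e+01],
       [ 9.99999626e-01, -3.22290627e-04, -8.02923581e-04,
         9.10429022e-01],
       [ 6.87355300e-04, -2.67674857e-01,  9.63509055e-01,
        -1.42158731e+02],
       [ 0.00000000e+00,  0.00000000e+00,  0.00000000e+00,
         1.00000000e+00]])}
```

View pics/scene0.png

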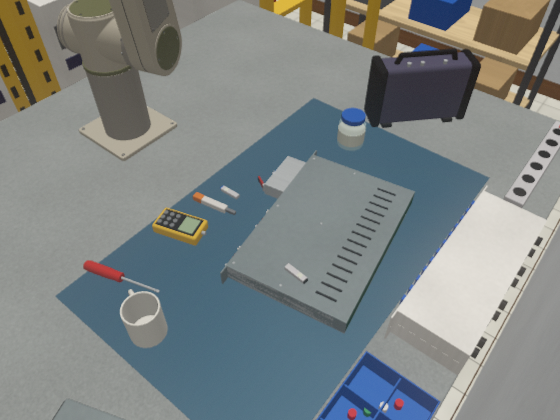

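View pics/top0.png

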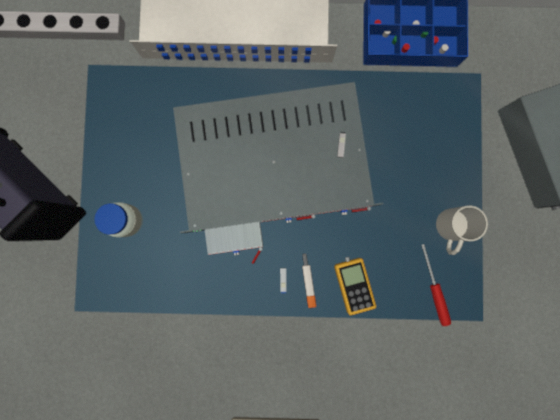

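The sled is in the left bay, with its face near top-image (233,254). The lever tip is at about (255,263), and one optic lies on the lid. I'll enlarge this area and measure it.

```bash
cat > h.py <<'E'
import numpy as np,cv2
from bench import r
def world(n,d,u,v,z=None):
    "pixel -> world; with z: intersect the horizontal plane at that height, else use depth d"
    c=r.camera_params(n);P=c["pose"]
    q=np.array([(np.asarray(u)-c["cx"])/c["fx"],(np.asarray(v)-c["cy"])/c["fy"],np.ones(np.shape(u))]).astype(float)
    w=np.tensordot(P[:3,:3],q,1);t=P[:3,3].reshape(3,*[1]*np.ndim(u))
    return t+w*(d if z is None else (z-t[2])/w[2])
E
python3 - <<'E'
from h import *
d=np.load("top0.npy");v,u=np.mgrid[:420,:560];W=world("top",d,u,v)
m=((abs(W[2]-53)<5)&(u>165)&(u<385)&(v>75)&(v<240)).astype(np.uint8)
m=cv2.morphologyEx(m,cv2.MORPH_OPEN,np.ones((7,7)))
n,l,st,c=cv2.connectedComponentsWithStats(m);k=1+st[1:,4].argmax()
X=W[:2][:,l==k].T.astype(np.float32);print(len(X),W[2][l==k].mean(),cv2.minAreaRect(X)); 
print(cv2.boxPoints(cv2.minAreaRect(X)))
ms=((abs(W[2]-49)<8)&(u>195)&(u<275)&(v>225)&(v<262));print("sled z",np.median(W[2][ms]))
p=cv2.imread("pics/top0.png")[195:275,175:395];cv2.imwrite("pics/c1.png",cv2.resize(p,None,fx=3.6,fy=3.6,interpolation=cv2.INTER_CUBIC))
p=cv2.imread("pics/scene0.png")[140:300,180:340];cv2.imwrite("pics/c2.png",cv2.resize(p,(600,600),interpolation=cv2.INTER_CUBIC))
E
```

```text
22237 52.3940356153434 ((733.777099609375, 22.460235595703125), (303.6328430175781, 440.22021484375), 9.358616828918457)
[[ 548.18854  214.95328]
 [ 619.77423 -219.40756]
 [ 919.36566 -170.0328 ]
 [ 847.77997  264.32803]]
sled z 48.788174248218866
```

View pics/c1.png

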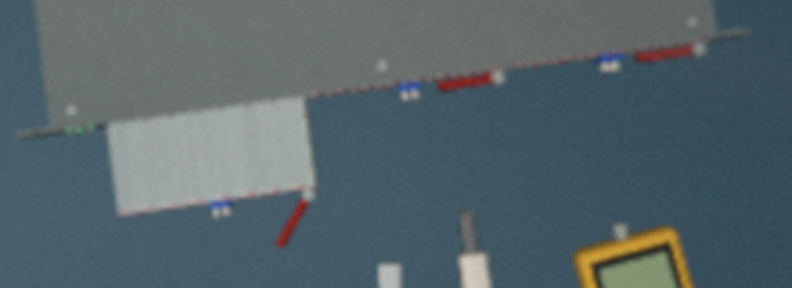

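View pics/c2.png

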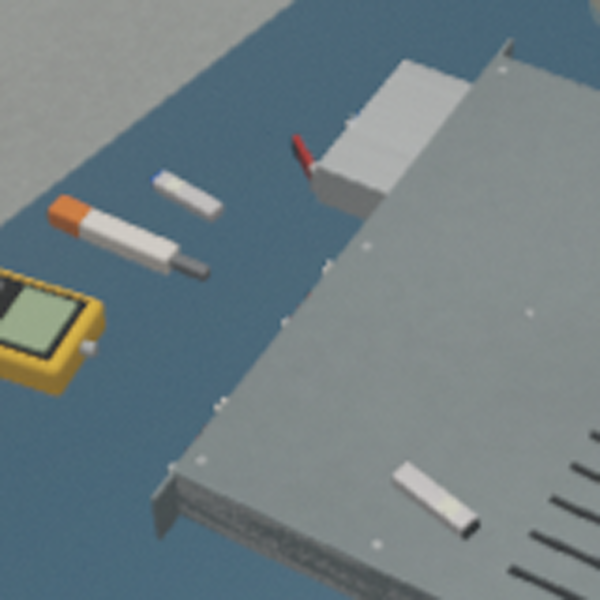

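```bash
cat >> h.py <<'E'
a=np.radians(9.36);O=np.array([584,-2.2]);S=np.array([[np.cos(a),np.sin(a)],[-np.sin(a),np.cos(a)]])
def shelf(p): return S@(np.array(p)[:2]-O)
def toworld(p): return O+S.T@np.array(p)
E
python3 - <<'E'
from h import *
for n,(u,v),z in [("faceL",(119,214),49),("faceR",(308,190),49),("port",(220,203),31),("pin",(307,195),37),("tip",(281,246),37),("port2",(410,90),31),("port3",(609,63),31),("earL",(20,135),45),("earR",(748,31),45),("pin2",(498,77),37),("pin3",(699,49),37),("optic",(390,265),10)]:
    w=world("top",None,175+u/3.6-.4,195+v/3.6-.4,z);print(n,w[:2].round(1),shelf(w).round(1))
for n,(u,v),z in [("tipscene",(296,140),37),("pinsc",(314,172),37),("faceRsc",(318,170),49),("faceLsc",(405,62),49)]:
    w=world("scene",None,180+u/3.75-.4,140+v/3.75-.4,z);print(n,w[:2].round(1),shelf(w).round(1))
d=np.load("top0.npy");print("tub",world("top",d,112,219))
E
```

```text
faceL [499.6 168.4] [-55.5 182.1]
faceR [518.1  45.6] [-57.3  57.8]
port [507.5 104.7] [-58.1 117.9]
pin [514.4  46.7] [-60.7  59.6]
tip [480.5  63. ] [-91.5  81.2]
port2 [585.6 -20. ] [ -1.3 -17.8]
port3 [ 606.7 -152.6] [  -2.1 -152.1]
earL [549.6 236. ] [  4.8 240.6]
earR [ 629.1 -241.7] [   5.5 -243.7]
pin2 [595.3 -78.1] [ -1.2 -76.7]
pin3 [ 617.  -211.3] [  -1.5 -211.7]
optic [467.5  -9.4] [-116.1   11.8]
tipscene [483.8  62.6] [-88.3  80.2]
pinsc [515.3  45.5] [-60.1  58.2]
faceRsc [524.2  39.7] [-52.2  51. ]
faceLsc [501.1 168.9] [-54.  182.3]Traceback (most recent call last):
  File "<stdin>", line 6, in <module>
  File "h.py", line 8, in world
    return t+w*(d if z is None else (z-t[2])/w[2])
             ~^^~~~~~~~~~~~~~~~~~~~~~~~~~~~~~~~~~~
ValueError: operands could not be broadcast together with shapes (3,) (420,560)
```

>>> {"api": "jog_arm", "payload": {"rows": [[[482, -552, 20], [0, 0, 0.2175]], [[482, -552, 20], [0, 0, 0.2175]], [[482, -552, 20], [0, 0, 0.2175]], [[482, -552, 20], [0, 0, 0.2175]], [[482, -552, 20], [0, 0, 0.2175]], [[482, -552, 20], [0, 0, 0.2175]], [[482, -552, 20], [0, 0, 0.2175]], [[482, -552, 20], [0, 0, 0.2175]], [[482, -552, 20], [0, 0, 0.2175]], [[482, -552, 20], [0, 0, 0.2175]]], "grip": 0}}

```text
time: 1.1
tool_pos: [388.3, -83.3, 217.5]
tcp_rot: [180.0, -0.0, 9.3]
ft_force: [1.5, 0.4, 0.9]
finger_gap: -0.2
grip_force: 0.0
```

>>> {"api": "jog_arm", "payload": {"rows": [[[110, -201, 0], [0, 0, 0]], [[110, -201, 0], [0, 0, 0]], [[110, -201, 0], [0, 0, 0]], [[110, -201, 0], [0, 0, 0]], [[110, -201, 60], [0, 0, 0]], [[110, -201, 100], [0, 0, 0]], [[110, -201, 110], [0, 0, 0]], [[110, -201, 110], [0, 0, 0]]]}}

```text
time: 1.9
tool_pos: [460.8, 130.8, 103.5]
tcp_rot: [180.0, 0.5, 9.4]
ft_force: [0.2, -0.4, -0.1]
finger_gap: 0.0
grip_force: 0.0
```

Run:
```python
from h import *
s=r.sense();print(s["tool_pos"],s["tcp_rot"],shelf(s["tool_pos"]))
p,d=r.snapshot("wrist");cv2.imwrite("pics/w1.png",p)
```

```text
[460.83357825 130.82308635 103.51881985] [179.99765727   0.45358008   9.41713905] [-99.89207947 151.28344724]
```

View pics/w1.png

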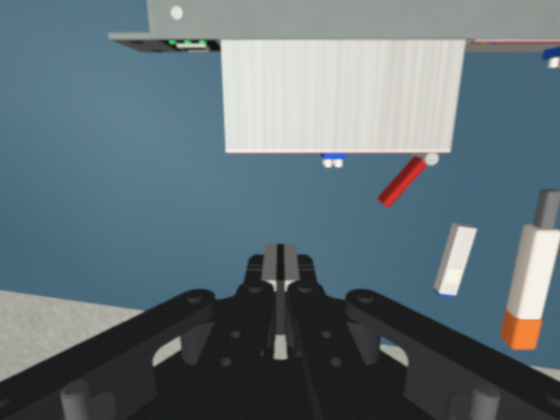

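>>> {"api": "jog_arm", "payload": {"rows": [[[0, -2, 40], [0, 0, 0]], [[0, -2, 75], [0, 0, 0]], [[0, -2, 78], [0, 0, 0]], [[8, -2, 78], [0, 0, 0]], [[16, -2, 78], [0, 0, 0]], [[22, -2, 78], [0, 0, 0]], [[26, -2, 78], [0, 0, 0]], [[28, -2, 78], [0, 0, 0]], [[30, -2, 78], [0, 0, 0]], [[30, -2, 78], [0, 0, 0]]]}}

```text
time: 2.95
tool_pos: [493.1, 137.7, 29.6]
tcp_rot: [-180.0, 0.1, 9.4]
ft_force: [-1.7, -0.0, 1.5]
finger_gap: 0.1
grip_force: 0.7
```

>>> {"api": "jog_arm", "payload": {"rows": [[[2, 0, 3], [0, 0, 0]], [[4, 0, 3], [0, 0, 0]], [[6, 0, 3], [0, 0, 0]], [[8, 0, 3], [0, 0, 0]], [[10, 0, 3], [0, 0, 0]], [[12, 0, 3], [0, 0, 0]], [[14, 0, 3], [0, 0, 0]], [[16, 0, 3], [0, 0, 0]], [[18, 0, 3], [0, 0, 0]], [[20, 0, 3], [0, 0, 0]]]}}

```text
time: 3.95
tool_pos: [511.0, 141.0, 25.8]
tcp_rot: [-180.0, 0.2, 9.4]
ft_force: [-7.8, 0.1, 4.5]
finger_gap: -0.1
grip_force: 4.0
```

Run:
```python
from h import *
s=r.sense();print(s["ft_force"],s["tcp_rot"],shelf(s["tool_pos"]))
p,d=r.snapshot("wrist");cv2.imwrite("pics/w2.png",p)
```

```text
[-7.83327963  0.09419759  4.53030793] [-179.98484366    0.24949602    9.37121633] [-48.70862074 153.11723344]
```

View pics/w2.png

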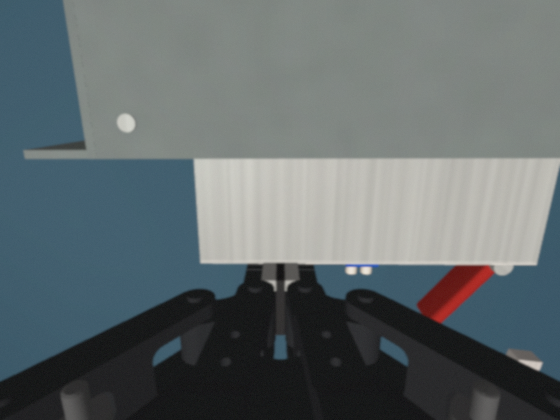

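>>> {"api": "jog_arm", "payload": {"rows": [[[3, 0, 0], [0, 0, 0]], [[6, 0, 0], [0, 0, 0]], [[9, 0, 0], [0, 0, 0]], [[12, 0, 0], [0, 0, 0]], [[15, 0, 0], [0, 0, 0]], [[18, 0, 0], [0, 0, 0]], [[21, 0, 0], [0, 0, 0]], [[24, 0, 0], [0, 0, 0]], [[27, 0, 0], [0, 0, 0]], [[30, 0, 0], [0, 0, 0]]]}}

```text
time: 5.0
tool_pos: [540.8, 145.8, 25.7]
tcp_rot: [-180.0, 0.2, 9.4]
ft_force: [-7.9, 0.3, 2.9]
finger_gap: 0.1
grip_force: 3.8
```

>>> {"api": "jog_arm", "payload": {"rows": [[[1, 0, 0], [0, 0, 0]], [[2, 0, 0], [0, 0, 0]], [[3, 0, 0], [0, 0, 0]], [[4, 0, 0], [0, 0, 0]], [[5, 0, 0], [0, 0, 0]], [[6, 0, 0], [0, 0, 0]], [[7, 0, 0], [0, 0, 0]], [[7, 0, 0], [0, 0, 0]]]}}

```text
time: 5.8
tool_pos: [548.2, 147.0, 25.8]
tcp_rot: [-180.0, 0.2, 9.4]
ft_force: [-5.9, -0.3, 0.8]
finger_gap: 0.1
grip_force: 2.5
```

>>> {"api": "jog_arm", "payload": {"rows": [[[0.5, 0, 0], [0, 0, 0]], [[1, 0, 0], [0, 0, 0]], [[1.5, 0, 0], [0, 0, 0]], [[2, 0, 0], [0, 0, 0]], [[2.5, 0, 0], [0, 0, 0]], [[3, 0, 0], [0, 0, 0]], [[3, 0, 0], [0, 0, 0]]]}}

```text
time: 6.5
tool_pos: [551.0, 147.5, 25.8]
tcp_rot: [-180.0, 0.2, 9.4]
ft_force: [-6.4, 0.3, 1.8]
finger_gap: -0.3
grip_force: 2.9
```

>>> {"api": "jog_arm", "payload": {"rows": [[[0.4, 0, 0], [0, 0, 0]], [[0.8, 0, 0], [0, 0, 0]], [[1.2, 0, 0], [0, 0, 0]], [[1.5, 0, 0], [0, 0, 0]], [[1.5, 0, 0], [0, 0, 0]]]}}

```text
time: 7.0
tool_pos: [551.0, 147.5, 25.8]
tcp_rot: [-180.0, 0.4, 9.4]
ft_force: [-14.4, -1.7, 9.2]
finger_gap: -0.1
grip_force: 7.3
```

Run:
```python
from h import *
s=r.sense();print(s["ft_force"],shelf(s["tool_pos"]))
p,d=r.snapshot("wrist");cv2.imwrite("pics/w3.png",p)
```

```text
[-14.38916843  -1.74359639   9.2290521 ] [ -8.21118018 153.03008193]
```

View pics/w3.png

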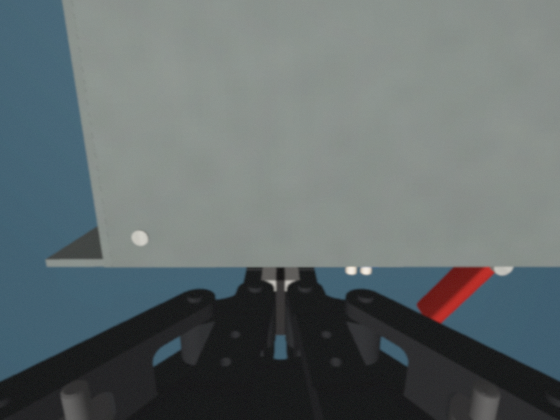

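Force rose to 14 N with no further motion, so the sled is home with its face under the lid edge at row 266 and the lever still open. Next I'll back off and move over to the lever.

>>> {"api": "jog_arm", "payload": {"rows": [[[-10, 0, 0], [0, 0, 0]], [[-30, 0, 0], [0, 0, 0]], [[-50, 0, 0], [0, 0, 0]], [[-56, 0, 0], [0, 0, 0]], [[-56, 15, 2], [0, 0, 0]], [[-56, 35, 2], [0, 0, 0]], [[-56, 55, 2], [0, 0, 0]], [[-56, 70, 2], [0, 0, 0]], [[-56, 73, 2], [0, 0, 0]], [[-56, 73, 2], [0, 0, 0]]]}}

```text
time: 8.05
tool_pos: [511.2, 66.0, 24.7]
tcp_rot: [-180.0, -0.0, 9.3]
ft_force: [-0.3, -0.0, -0.5]
finger_gap: 0.0
grip_force: 0.0
```

Run:
```python
from h import *
s=r.sense();print(s["ft_force"],s["tool_pos"],shelf(s["tool_pos"]))
p,d=r.snapshot("wrist");cv2.imwrite("pics/w4.png",p)
```

```text
[-0.32115756 -0.01867596 -0.47506762] [511.17450449  66.01176019  24.68478423] [-60.76212549  79.14771715]
```

View pics/w4.png

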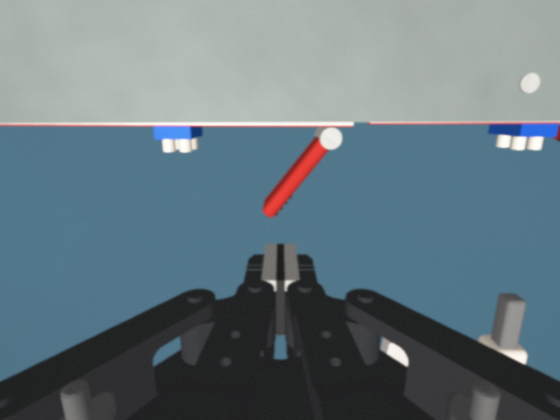

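>>> {"api": "jog_arm", "payload": {"rows": [[[3, -2, 0], [0, 0, 0]], [[7, -2, 0], [0, 0, 0]], [[11, -2, 0], [0, 0, 0]], [[15, -2, 0], [0, 0, 0]], [[19, -2, 0], [0, 0, 0]], [[23, -2, 0], [0, 0, 0]], [[27, -2, 0], [0, 0, 0]], [[31, -2, 0], [0, 0, 0]], [[35, -2, 0], [0, 0, 0]], [[38, -2, 0], [0, 0, 0]]]}}

```text
time: 9.1
tool_pos: [548.4, 74.8, 24.7]
tcp_rot: [-180.0, -0.0, 9.4]
ft_force: [-1.3, -0.2, -0.6]
finger_gap: -0.3
grip_force: 0.6
```

>>> {"api": "jog_arm", "payload": {"rows": [[[1, 0, 0], [0, 0, 0]], [[2, 0, 0], [0, 0, 0]], [[3, 0, 0], [0, 0, 0]], [[4, 0, 0], [0, 0, 0]], [[5, 0, 0], [0, 0, 0]], [[6, 0, 0], [0, 0, 0]], [[6, 0, 0], [0, 0, 0]]]}}

```text
time: 9.8
tool_pos: [554.0, 75.7, 24.7]
tcp_rot: [180.0, -0.0, 9.4]
ft_force: [-1.1, 0.3, 0.4]
finger_gap: -0.0
grip_force: 0.2
```

>>> {"api": "jog_arm", "payload": {"rows": [[[0.4, 0, 0], [0, 0, 0]], [[0.8, 0, 0], [0, 0, 0]], [[1.2, 0, 0], [0, 0, 0]], [[1.6, 0, 0], [0, 0, 0]], [[2, 0, 0], [0, 0, 0]], [[2, 0, 0], [0, 0, 0]]]}}

```text
time: 10.4
tool_pos: [554.7, 75.9, 24.5]
tcp_rot: [-180.0, 0.1, 9.4]
ft_force: [-7.7, -1.5, 6.5]
finger_gap: -0.1
grip_force: 4.1
```

>>> {"api": "jog_arm", "payload": {"rows": [[[0.5, 0, 0], [0, 0, 0]], [[1, 0, 0], [0, 0, 0]], [[1.5, 0, 0], [0, 0, 0]], [[2, 0, 0], [0, 0, 0]], [[2, 0, 0], [0, 0, 0]]]}}

```text
time: 10.9
tool_pos: [554.8, 76.0, 24.4]
tcp_rot: [-180.0, 0.4, 9.4]
ft_force: [-18.2, -2.2, 14.4]
finger_gap: -0.2
grip_force: 8.9
```

>>> {"api": "jog_arm", "payload": {"rows": [[[-10, 0, 0], [0, 0, 0]], [[-35, 0, 0], [0, 0, 0]], [[-60, 0, 0], [0, 0, 0]], [[-60, 0, -20], [0, 0, 0]], [[-60, 0, -50], [0, 0, 0]], [[-60, 0, -60], [0, 0, 0]], [[-60, 0, -60], [0, 0, 0]]]}}

```text
time: 11.6
tool_pos: [500.7, 66.6, 86.9]
tcp_rot: [180.0, -0.3, 9.4]
ft_force: [0.2, 0.2, -0.7]
finger_gap: 0.0
grip_force: 0.0
```

Run:
```python
from h import *
s=r.sense();print(s["time"],s["ft_force"],shelf(s["tool_pos"]))
p,d=r.snapshot("wrist");cv2.imwrite("pics/w5.png",cv2.resize(p[50:250],None,fx=1.4,fy=2.8,interpolation=cv2.INTER_CUBIC))
```

```text
11.6 [ 0.1596384   0.22475885 -0.74142999] [-71.02911109  81.46109824]
```

View pics/w5.png

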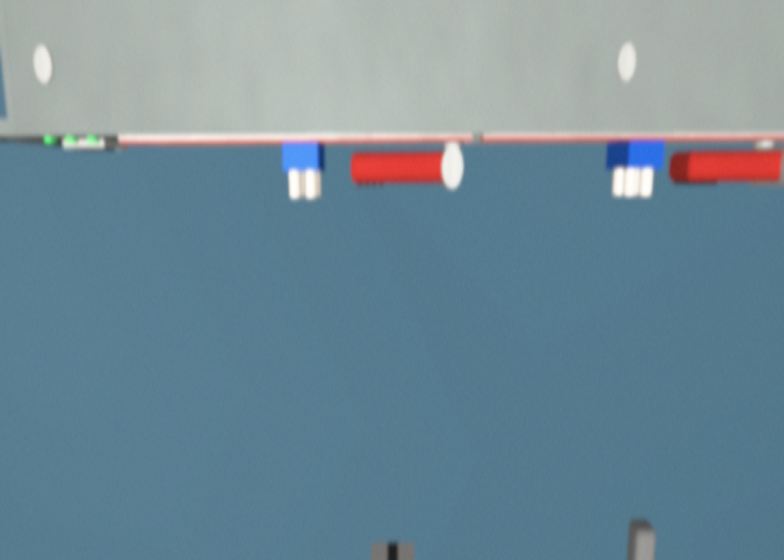

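Run:
```python
from h import *
s=r.sense();print(shelf(s["tool_pos"]),s["tcp_rot"])
ps=np.mean([r.snapshot("wrist")[0].astype(float) for _ in range(8)],0)
for a,b in [(90,120),(120,195),(235,300),(305,328),(350,425)]:
    q=ps[92:108,a:b].mean(1)
    print((a,b),[tuple(x.astype(int)) for x in q])
cv2.imwrite("pics/w6.png",cv2.resize(ps[85:125,80:480].astype(np.uint8),None,fx=2,fy=12,interpolation=cv2.INTER_NEAREST))
```

```text
[-72.17056779  81.63660998] [ 1.79977892e+02 -1.45326601e-01  9.35626296e+00]
(90, 120) [(np.int64(193), np.int64(200), np.int64(225)), (np.int64(154), np.int64(160), np.int64(204)), (np.int64(139), np.int64(139), np.int64(164)), (np.int64(146), np.int64(138), np.int64(137)), (np.int64(150), np.int64(137), np.int64(121)), (np.int64(148), np.int64(133), np.int64(110)), (np.int64(144), np.int64(127), np.int64(102)), (np.int64(144), np.int64(125), np.int64(94)), (np.int64(145), np.int64(125), np.int64(90)), (np.int64(145), np.int64(125), np.int64(89)), (np.int64(145), np.int64(125), np.int64(88)), (np.int64(145), np.int64(125), np.int64(88)), (np.int64(145), np.int64(125), np.int64(88)), (np.int64(145), np.int64(125), np.int64(88)), (np.int64(145), np.int64(125), np.int64(88)), (np.int64(145), np.int64(125), np.int64(88))]
(120, 195) [(np.int64(188), np.int64(196), np.int64(227)), (np.int64(152), np.int64(158), np.int64(204)), (np.int64(144), np.int64(146), np.int64(168)), (np.int64(148), np.int64(143), np.int64(143)), (np.int64(149), np.int64(138), np.int64(123)), (np.int64(147), np.in
[... 2048 characters left out ...]
96)), (np.int64(136), np.int64(139), np.int64(166)), (np.int64(141), np.int64(137), np.int64(141)), (np.int64(145), np.int64(134), np.int64(122)), (np.int64(145), np.int64(130), np.int64(110)), (np.int64(142), np.int64(125), np.int64(101)), (np.int64(143), np.int64(124), np.int64(93)), (np.int64(144), np.int64(124), np.int64(89)), (np.int64(144), np.int64(124), np.int64(87)), (np.int64(144), np.int64(124), np.int64(86)), (np.int64(144), np.int64(124), np.int64(86)), (np.int64(144), np.int64(124), np.int64(86)), (np.int64(144), np.int64(124), np.int64(86)), (np.int64(144), np.int64(124), np.int64(86)), (np.int64(144), np.int64(124), np.int64(86)), (np.int64(144), np.int64(124), np.int64(86))]
```

View pics/w6.png

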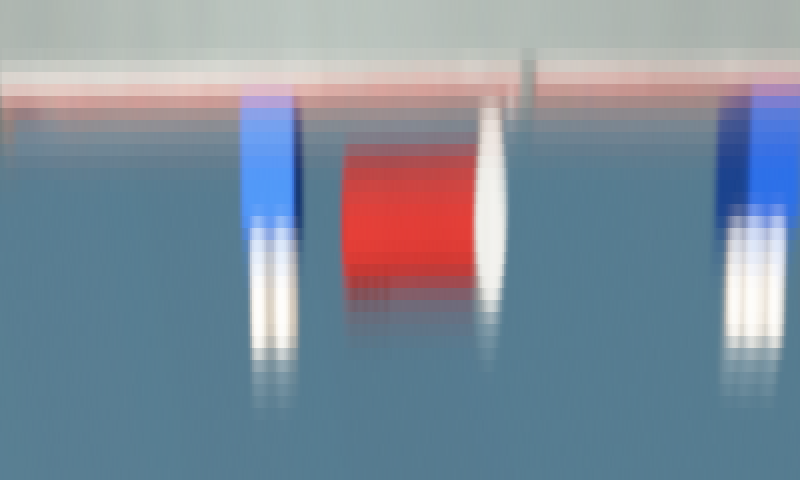

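```bash
python3 -c "
from bench import r
print(r.sense()['time'],r.hand_in())"
```

```text
the job is handed in; nothing more can be done
12.05 None
```

The sled is pushed home against its stop, flush with its neighbours to within about 0.3 mm in the wrist view. The lever was then pushed shut, and the job was handed in at 12 s with the arm clear; the highest force I read was about 23 N.

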